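# Release the lens hand-edger's hood with its twin buttons

### The arm

A 6-joint arm with a two-finger parallel gripper is mounted at the origin on the work surface. World frame = base frame: x ahead of the robot, y to its left, z up, the work surface at z = 0. Lengths are in mm, angles in rad, forces in N, time in s.
With the tool pointing down it reaches from about 300 to 775 mm from the base axis. Payload 14.6 kg.
Tool frame: the origin (TCP) lies between the finger pads; the fingertips stand 19 mm ahead of it and the grasp point (between the pads) is the TCP (manip.tcp_to_tips is the distance from the TCP to the fingertips, in mm); x points along the fingers, z is the direction in which the jaws open and shut, and the axes are right-handed (so a half turn about x gives the same grasp; the last joint's range is limited). The gripper opens to 94 mm and grips with 3 to 60 N. Pads are 16 mm wide; open, the fingers measure 119 mm over their backs; the gripper's body (75 mm by 177 mm) begins 78 mm behind the grasp point.
Start: joints at [-1.332, 0.3, 1.521, -0, 1.321, -0.067], TCP at [165.574, -524.476, 224.446] pointing down, gripper open.
Joint ranges: [-3.03, 3.03], [-0.79, 2.21], [0.23, 2.52], [-1.04, 4.18], [0, 3.07], [-2.55, 2.55]. Speed limits (rad/s): [2.22, 2.22, 2.57, 3.14, 3.14, 3.14].

### API

Orientations are given as [roll, pitch, yaw] about the fixed x, y, z axes, in that order (R = Rz(yaw) Ry(pitch) Rx(roll)).
In Python, from cell import manip gives the robot as it stands.
- The arm moves only by the tool jog_arm, never from a script. Its argument "moves" is a list that holds one entry, the list of rows, each a list of 6 numbers: the shift along the world's x, y, z in mm, then the turn, a rotation vector about the world's x, y, z in degrees. In form: [[[dx, dy, dz, wx, wy, wz], ...]]. A call has 1 to 5 rows; each row shifts and turns the pose as measured when the row begins; what a row does not reach is not made up. A row lasts 1/10 s, in which the tool goes at most 50 mm and 8.59 degrees, less where a joint would pass 70% of its speed; a pose out of reach is approached as far as the arm can. A call is refused whole if a number of a shift passes 50 or a number of a turn 8.59, either way. A call with a gripper value outside its range is refused whole. "gripper" is the opening, from -1 (shut) to 1 (fully open), set as the call begins (left out, the last holds). The fingers move at their own pace and stop on an object; "squeeze" is the grip in N (left out, the last holds). Time passes only in rows, so rows that do not move let the fingers close. It gives the time, the measured TCP pose, the force and the opening at its end, in the units of the state.
- manip.read_state(): the state, without advancing time (a new reading comes with each control period).
- manip.camera(name): name is "side" or "top"; returns (picture, depth): 384x512x3 uint8, blue, green, red; 384x512 float32, mm along the optical axis (not along the pixel's ray), 0 where there is no reading.
- manip.camera_params(name): a dict with "fx", "fy", "cx", "cy" (pixels), "dist" ([k1, k2, p1, p2, k3] as OpenCV has them; the pictures are not rectified), "rvec" (rotation vector, rad) and "tvec" (3), from world to camera coordinates, as OpenCV has them. Camera axes: x right, y down, z forward; pixel columns grow to the right and rows downward; lengths in mm; the calibration is good to about 2 mm. A picture is of the moment at which its call begins. camera_params takes no time and is no camera call.
- manip.sign_off(): hands the job in, once; it reports no verdict.
The state is a dict: "clock": time; "joints": joint angles; "qd": joint speeds; "effort": joint torques, N m; "eef_pos": TCP position; "eef_rot": TCP orientation; "wrist_force": force on the tool from outside, world axes, zero at the start; "moment": the same for the moment, N m; "finger_gap": finger opening in mm.
Only numpy, scipy, OpenCV 4.12 (cv2) and the standard library are available. Lean on these libraries where they do the work, as an engineer would, in place of code of your own. Each camera call takes 0.05 s, during which the arm holds its last target. There are 200 camera calls.

### The job

Open the clear hood of the lens-grinding machine: press its two orange release buttons fully in, both together, one fingertip on each, and keep both held in until the hood has swung all the way up by itself. Then let go of both and move clear. Do not press one button alone, do not touch or lift the hood, and leave the things on the bench around the machine where they are.

Things in the scene. Friction and masses are not known exactly. Their poses are not given: they have to be found in the camera images.
- edger: optician's hand edger, a white machine fixed to the bench, 340 deep (x), 250 wide (y), with a flat deck 110 mm high at its front (-x, towards the robot) and a grinding wheel behind it under a clear hood. Origin: centre of the underside; x to its rear, y to its left seen from the robot, z up. On the deck only the two buttons stand over 12 mm high; the hood begins 75 mm behind their line
- left_button_top (a point): centre of the top face of the left orange round push button (on the machine's +y side): 24 mm diameter, top 16 mm above the deck and 126 mm above the bench when out, at x -125, y +30 mm in the machine's frame; moves down with the button. The two buttons are 60 mm apart between centres.
- right_button_top (a point): the same for the right orange button, at x -125, y -30 mm in the machine's frame
- left_button (a joint): travel of the left button in m: 0 out, 0.008 fully in (its top then still 8 mm above the deck). Spring return: 2 N to start, 6 N fully in. Pressed 5 mm or more it holds its catch off the hood.
- right_button (a joint): the same for the right button. Both catches must be off at the same time for the hood to move.
- hood (a joint): opening angle of the hood in rad: 0 shut and caught, 0.62 fully up against its stop. With both buttons held in, a spring raises it slowly (damped), about 3 to 5 s for the whole way; let go below 0.3 and the catches drop onto a safety pin and stop it. It stays up by itself once open.
- hood_edge (a point): middle of the lower front edge of the clear hood with its grey rim (the hood is 187 wide, 60 high, about 180 long, hinged at the rear of the machine); it lies 77 mm behind the line of the buttons when shut and moves up and away from them, by about 105 mm, as the hood opens
- job_tray: yellow open job tray, 200 x 150 x 35 mm, loose on the bench to the right of the machine; origin under its centre
- glasses: folded red spectacles, 134 x 30 x 42 mm, standing loose in the tray; origin under the front
- mug: white mug, 82 mm diameter, 95 mm high, loose on the bench to the left of the machine; origin under its centre
- threadlock: small red bottle with a white cap, 32 mm diameter, 75 mm high, loose on the bench to the left of the machine; origin under its centre

How it is judged (in metres and radians):
On the way, in this order (a step that is already met when the one before it is completed fails the run):
1. both buttons are pushed in at the same time, each by a finger, with the hood not yet up (value of joint each of left_button, right_button above 0.004 m and contact force between the fingers and left_button above 0.5 N and contact force between the fingers and right_button above 0.5 N and value of joint hood below 0.31 rad), for 0.1 s.
2. the hood is all the way up while both buttons are still held in by the fingers (value of joint hood above 0.56 rad and value of joint each of left_button, right_button above 0.003 m and contact force between the fingers and left_button above 0.5 N and contact force between the fingers and right_button above 0.5 N), for 0.1 s.
At the end, for the whole second after the job is handed in: The hood stands fully up (over 0.56 rad) and at rest, both buttons are released and out again (within 1.5 mm), and the tray, glasses, mug and bottle are within 20 mm of where they stood (value of joint hood above 0.56 rad and velocity of joint hood below 0.05 rad/s and value of joint each of left_button, right_button below 0.0015 m and distance of each of job_tray, glasses, mug, threadlock from where it was at the start of the episode below 0.02 m); the robot touches nothing.
It fails at once if one button is pushed in (over 5 mm) while the other is out (under 1 mm) ((value of joint left_button above 0.005 m and value of joint right_button below 0.001 m) or (value of joint right_button above 0.005 m and value of joint left_button below 0.001 m)).
It fails at once if a button is let go while the hood is still on its way up past its safety pins (value of joint hood between 0.33 and 0.52 rad and value of joint any of left_button, right_button below 0.0015 m).
It fails at once if the robot pushes or lifts the hood (contact force between any of the fingers, the arm and hood above 1 N).
It fails at once if a thing on the bench is shoved or lifted (distance of any of job_tray, glasses, mug, threadlock from where it was at the start of the episode above 0.02 m).
It also fails if it takes over 38 s, if anything falls off the work surface, if the arm or the gripper's body presses on something with over 40 N, if the wrist force passes 120 N, or if a joint passes its speed limit or range.

## Working session

There is one attempt and no reset: what is moved stays moved. The work goes in short steps, Python scripts to look and compute and a tool call to move; the robot and the scene stay as the last step left them, time stands still between calls to the robot, and variables do not carry over. Pictures are saved under pics/ and viewed, about 8 in all and at most 12, crops included, and the job is handed in when it is done.

Besides the shell and the picture viewer there is one more tool, called as a command line: name --argument value ..., lists and objects as JSON in quotes. jog_arm: Moves the arm, as the interface text tells. Its arguments: {"type":"object","properties":{"moves":{"type":"array","items":{"type":"array","items":{"type":"array","items":{"type":"number"}}}},"gripper":{"type":"number"},"squeeze":{"type":"number"}},"required":["moves"]}

```bash
ls; mkdir -p pics; cat > h.py <<'E'
import numpy as np, cv2
from cell import manip
def look(n,f):
    im,d=manip.camera(n); cv2.imwrite(f'pics/{f}.png',im); np.save(f'pics/{f}.npy',d); return im,d
def ray(n,uv):
    p=manip.camera_params(n); K=np.array([[p['fx'],0,p['cx']],[0,p['fy'],p['cy']],[0,0,1]])
    R=cv2.Rodrigues(np.array(p['rvec'],float))[0]; t=np.array(p['tvec'],float).reshape(3)
    q=cv2.undistortPoints(np.array([[uv]],float),K,np.array(p['dist'],float))[0,0]
    return -R.T@t, R.T@np.array([q[0],q[1],1.]), R,t
def onplane(n,uv,z):
    c,d,_,_=ray(n,uv); return c+d*(z-c[2])/d[2]
def bydepth(n,uv,dep):
    c,d,_,_=ray(n,uv); return c+d*dep
def orange(im):
    h=cv2.cvtColor(im,cv2.COLOR_BGR2HSV)
    m=cv2.inRange(h,(5,150,120),(18,255,255))
    k,l,s,c=cv2.connectedComponentsWithStats(m)
    return [(s[i].tolist(),c[i].round(2)) for i in range(1,k) if s[i][4]>25]
E
python3 - <<'E'
from h import *
print(manip.read_state(), manip.tcp_to_tips)
for n in('top','side'):
    im,d=look(n,n+'0')
    for s,c in orange(im):
        dep=d[int(round(c[1])),int(round(c[0]))]
        print(n,s,c,dep,onplane(n,c,126).round(1),bydepth(n,c,dep).round(1))
a=cv2.imread('pics/top0.png');b=cv2.imread('pics/side0.png')
cv2.imwrite('pics/v0.png',cv2.resize(np.vstack([a,b]),None,fx=.78,fy=.78))
E
```

```text
pics
{'clock': 0.0, 'joints': array([-1.33159440e+00,  3.00518383e-01,  1.52155029e+00,  1.31998082e-05,
        1.32069084e+00, -6.66275690e-02]), 'qd': array([ 0.00087776, -0.00014913, -0.00065516,  0.00036299, -0.00044644,
       -0.00119087]), 'effort': array([-1.52647925e-03, -5.31807947e+01, -3.52738237e+01,  7.08103809e-02,
        2.44122039e-02, -8.97982727e-05]), 'eef_pos': array([ 165.52846864, -524.26288592,  223.87340302]), 'eef_rot': array([3.06400856, 1.56962939, 1.79903846]), 'wrist_force': array([-0.10011829,  0.12919225, -0.21826961]), 'moment': array([ 0.01197727, -0.02769405, -0.03490442]), 'finger_gap': 93.89658980209514} 19.0
top [343, 211, 56, 13, 192] [371.21 218.13] 1056.2434 [ 569.9 -248.6  126. ] [ 571.2 -283.5    4.7]
top [367, 221, 27, 6, 54] [380.7  223.41] 1018.5014 [ 558.2 -269.8  126. ] [ 558.  -295.9   41.7]
top [350, 226, 16, 4, 35] [357.17 227.2 ] 1012.6798 [ 550.1 -216.9  126. ] [ 549.2 -237.1   46.2]
side [365, 109, 32, 12, 56] [376.79 116.18] 1921.0212 [ 429.6 -803.7  126. ] [  444.6 -1005.8    61.8]
side [398, 114, 9, 9, 29] [403.48 118.45] 1871.3219 [ 319.2 -830.4  126. ] [ 321.  -998.9   73.3]
side [410, 115, 11, 10, 30] [413.03 120.6 ] 1868.9364 [ 278.7 -821.9  126. ] [  276.4 -1009.3    67.1]
side [309, 173, 10, 13, 74] [314.18 179.03] 1459.6193 [ 527.8 -125.1  126. ] [ 575.8 -348.7    9.6]
side [312, 196, 7, 5, 29] [315.17 197.9 ] 1107.3226 [497.  -18.3 126. ] [496.5 -15.6 127.5]
side [307, 206, 7, 6, 34] [310.  208.5] 1060.621 [495.4  40.6 126. ] [495.   42.2 127. ]
side [192, 254, 13, 16, 56] [196.93 260.43] 990.91907 [660.  342.2 126. ] [709.6 260.2  49.9]
```

View pics/v0.png

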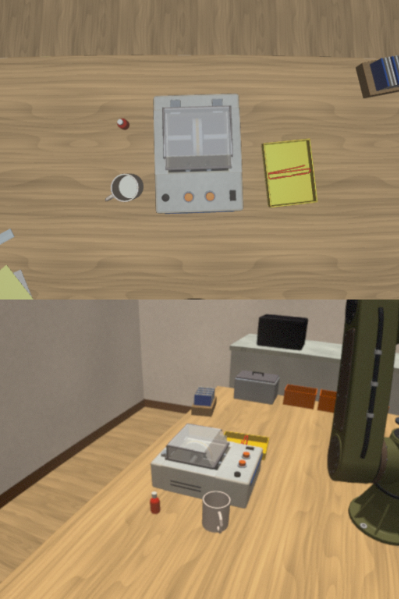

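The top view shows the machine with its buttons near (241,252) and (268,251) px, the mug and bottle to its left and the tray to its right. In the side view the buttons are near (310,208) and (315,198).

```bash
python3 - <<'E'
from h import *
im=cv2.imread('pics/top0.png');d=np.load('pics/top0.npy')
h=cv2.cvtColor(im,cv2.COLOR_BGR2HSV)
print(h[252,241],h[252,268])
m=cv2.inRange(h,(5,90,120),(22,255,255)); m[:, :228]=0;m[:,282:]=0;m[:238]=0;m[266:]=0
k,l,s,c=cv2.connectedComponentsWithStats(m)
P=[]
for i in range(1,k):
    if s[i][4]>20:
        p=onplane('top',c[i],126);u=np.round(c[i]).astype(int);P.append(p)
        print(s[i],c[i],p.round(1),bydepth('top',c[i],d[u[1],u[0]]).round(1))
a=[np.array([495.3,41]),np.array([497,-17.5])]
v=P[0]-P[-1];print(np.linalg.norm(v),np.degrees(np.arctan2(v[1],v[0])))
p=manip.camera_params('top');print(ray('top',(256,192))[0])
# machine outline at deck height: grey mask rect
roi=(h[:,:,1]<50).astype(np.uint8)*255
n,_=cv2.findContours(roi,cv2.RETR_EXTERNAL,cv2.CHAIN_APPROX_SIMPLE)
b=max(n,key=lambda q:cv2.contourArea(q) if cv2.pointPolygonTest(q,(255,255),False)>=0 else 0)
box=cv2.boxPoints(cv2.minAreaRect(b));print([onplane('top',q,110)[:2].round(1) for q in box])
E
```

```text
[ 15 133 182] [ 15 132 184]
[264 247  11  10  85] [268.83529412 251.45882353] [498.  -22.6 126. ] [498.  -22.6 125.8]
[237 248  10  10  84] [241.32142857 252.4047619 ] [496.   37.1 126. ] [496.3  37.1 130.3]
59.789413588459816 -88.0969798578189
[ 560.39423448   19.45553265 1059.53201281]
[array([785.6, 143.3]), array([ 794.7, -109.5]), array([ 453.7, -117.6]), array([446.1, 129.1])]
```

```bash
cat >> h.py <<'E'
from scipy.spatial.transform import Rotation as Ro
B=np.array([497.,7.3,126.]); YAW=np.radians(1.9)
def todo(ztip):
    s=manip.read_state(); R=Ro.from_euler('xyz',s['eef_rot'])
    z=np.array([-np.sin(YAW),np.cos(YAW),0])
    best=[]
    for sg in(1,-1):
        x=np.array([0,0,-1.]); T=Ro.from_matrix(np.c_[x,np.cross(sg*z,x),sg*z]); best.append(np.degrees((T*R.inv()).as_rotvec()))
    print('shift',(B[:2]-s['eef_pos'][:2]).round(2),'dz',round(ztip+19-s['eef_pos'][2],2),'turns',[b.round(2) for b in best],'gap',s['finger_gap'],'F',s['wrist_force'].round(2),'t',s['clock'],'j',s['joints'].round(2))
E
python3 -c "from h import *;todo(190)"
```

```text
shift [331.47 531.59] dz -14.95 turns [array([ 1.0000e-02, -8.0000e-02,  1.6438e+02]), array([-6.000e-02, -1.000e-02, -1.562e+01])] gap 93.91089104476457 F [-0.22 -0.68 -0.3 ] t 0.1 j [-1.33  0.3   1.52  0.    1.32 -0.07]
```

jog_arm --moves '[[[24,38,0,0,0,-4],[24,38,0,0,0,-4],[24,38,0,0,0,-4],[24,38,0,0,0,-3],[24,38,0,0,0,0]]]' --gripper 0.02

```text
clock: 0.6
eef_pos: [285.4, -329.8, 221.2]
eef_rot: [-2.872, 1.566, 1.867]
wrist_force: [1.2, 0.7, -0.2]
finger_gap: 57.3
```

jog_arm --moves '[[[24,38,0,0,0,0],[24,38,0,0,0,0],[24,38,0,0,0,0],[24,38,0,0,0,0],[24,38,0,0,0,0]]]'

```text
clock: 1.1
eef_pos: [407.9, -130.8, 221.0]
eef_rot: [-2.894, 1.566, 1.842]
wrist_force: [0.8, -1.1, -0.5]
finger_gap: 48.1
```

```bash
python3 -c "from h import *;todo(190)"
```

```text
shift [ 89.11 138.09] dz -12.03 turns [array([-1.200e-01,  4.300e-01, -1.795e+02]), array([-0.27, -0.08,  0.5 ])] gap 48.14482915179299 F [ 0.8  -1.09 -0.53] t 1.1 j [-0.4   0.03  1.84  0.    1.27  1.15]
```

jog_arm --moves '[[[24,37,0,0,0,0.5],[24,37,0,0,0,0],[20,32,0,0,0,0],[14,22,0,0,0,0],[0,0,0,0,0,0]]]'

```text
clock: 1.6
eef_pos: [493.2, 7.9, 220.0]
eef_rot: [-2.679, 1.565, 2.073]
wrist_force: [-1.0, -0.7, 0.7]
finger_gap: 47.8
```

```bash
python3 -c "from h import *;todo(140)"
```

```text
shift [ 3.82 -0.57] dz -60.97 turns [array([  0.26,  -0.47, 179.66]), array([-0.3 , -0.16, -0.34])] gap 47.75212120960741 F [-0.96 -0.67  0.69] t 1.6 j [-0.06  0.18  1.68  0.01  1.28  1.47]
```

jog_arm --moves '[[[4,0,-25,0,0,0],[0,0,-20,0,0,0],[0,0,-14,0,0,0],[0,0,0,0,0,0]]]'

```text
clock: 2.0
eef_pos: [496.2, 7.1, 158.5]
eef_rot: [-2.484, 1.564, 2.268]
wrist_force: [-0.2, -0.2, -0.1]
finger_gap: 48.0
```

```bash
python3 - <<'E'
from h import *
todo(128)
a,_=look('top','top1');b,_=look('side','side1')
cv2.imwrite('pics/v1.png',np.vstack([cv2.resize(a[200:300,190:320],(520,400)*1) if 0 else cv2.resize(a[210:280,200:310],(471,300)),cv2.resize(b[160:240,250:375],(471,300))]))
E
```

```text
shift [0.84 0.21] dz -11.52 turns [array([  0.37,  -0.44, 179.58]), array([-0.28, -0.23, -0.41])] gap 48.04709794616693 F [-0.22 -0.18 -0.1 ] t 2.0 j [-0.06  0.25  1.75  0.01  1.15  1.47]
```

View pics/v1.png

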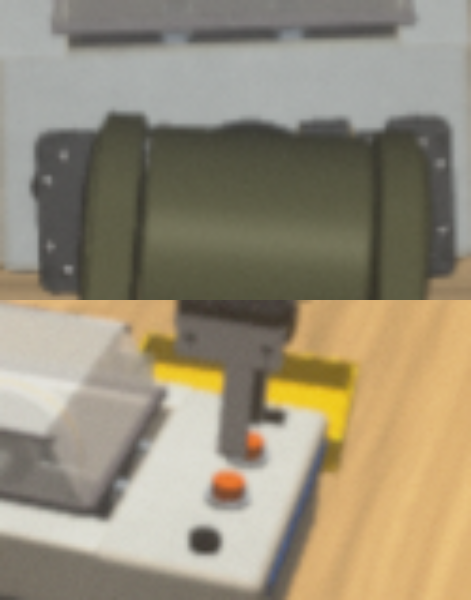

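The side view shows the left fingertip bottom at about (312,203) px, just above the left button at (311,209). I'll check this with the calibration.

```bash
python3 - <<'E'
from h import *
for uv in [(308.6,202.4),(315.2,202.6),(312,202.8)]: print(onplane('side',uv,139.5).round(1))
b=cv2.imread('pics/side1.png')
for s,c in orange(b):
    if 300<c[0]<325 and c[1]>190: print(s,c,onplane('side',c,126).round(1))
p=manip.camera_params('side');K=np.array([[p['fx'],0,p['cx']],[0,p['fy'],p['cy']],[0,0,1]])
print(cv2.projectPoints(np.array([[495,37.1,126],[495,37.1,139.5],[496,-22.6,126.],[495,37.1,122]]),p['rvec'],p['tvec'],K,np.array(p['dist']))[0][:,0].round(1))
E
```

```text
[502.   34.6 139.5]
[485.9  28.7 139.5]
[493.3  33.1 139.5]
[307, 206, 7, 6, 35] [310.09 208.6 ] [495.1  41.  126. ]
[[310.5 207.9]
 [311.  203.4]
 [315.9 197.2]
 [310.4 209.2]]
```

jog_arm --moves '[[[1,0,-7,-0.3,-0.2,-0.4],[0,0,-5,0,0,0],[0,0,-3,0,0,0]]]'

```text
clock: 2.4
eef_pos: [499.0, 6.5, 146.8]
eef_rot: [1.347, 1.564, -0.192]
wrist_force: [0.1, 0.2, 0.4]
finger_gap: 48.1
```

```bash
python3 -c "from h import *;todo(118.5)"
```

```text
shift [-1.98  0.8 ] dz -9.3 turns [array([ 6.0000e-01, -1.2000e-01, -1.7993e+02]), array([0.07, 0.38, 0.07])] gap 48.05122458661157 F [0.13 0.24 0.4 ] t 2.4 j [-0.06  0.27  1.76 -0.    1.11  1.48]
```

jog_arm --moves '[[[-1.5,0.7,-4,0,0.3,0],[0,0,-4,0,0,0],[0,0,-3,0,0,0]]]'

```text
clock: 2.7
eef_pos: [498.3, 7.0, 137.1]
eef_rot: [1.087, 1.566, -0.452]
wrist_force: [-5.5, -0.4, 16.1]
finger_gap: 47.7
```

```bash
python3 -c "from h import *;todo(118)"
```

```text
shift [-1.33  0.35] dz -0.15 turns [array([   0.39,   -0.19, -179.94]), array([0.12, 0.25, 0.06])] gap 47.711212981481644 F [-5.49 -0.39 16.07] t 2.7 j [-0.06  0.28  1.77 -0.    1.09  1.48]
```

jog_arm --moves '[[[0,0,-0.5,0,0,0],[0,0,-0.5,0,0,0],[0,0,-0.5,0,0,0],[0,0,-0.5,0,0,0],[0,0,-0.5,0,0,0]]]'

```text
clock: 3.2
eef_pos: [498.3, 7.0, 138.4]
eef_rot: [1.063, 1.565, -0.475]
wrist_force: [-5.0, -0.2, 10.6]
finger_gap: 47.5
```

```bash
python3 - <<'E'
from h import *
todo(118)
b,_=look('side','side2')
cv2.imwrite('pics/v2.png',cv2.resize(b[120:250,190:375],(740,520)))
E
```

```text
shift [-1.29  0.3 ] dz -1.37 turns [array([   0.48,   -0.25, -179.97]), array([0.16, 0.31, 0.03])] gap 47.52803432504004 F [-4.96 -0.2  10.58] t 3.2 j [-0.06  0.28  1.77 -0.    1.09  1.48]
```

View pics/v2.png

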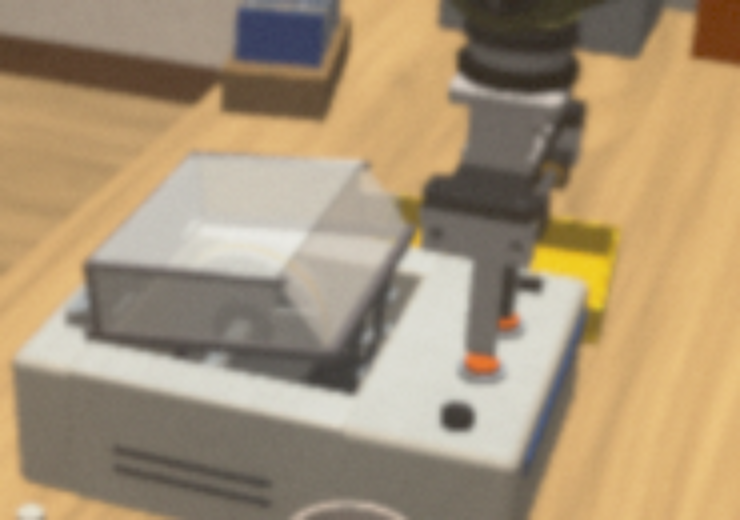

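Both fingers are on the buttons, at about (481,365) and (508,322) in the crop, and the hood is already rising. I'll keep holding and push slightly harder, because the arm is drifting up.

jog_arm --moves '[[[0,0,-2,0,0,0],[0,0,-1.2,0,0,0],[0,0,-1,0,0,0],[0,0,-1,0,0,0],[0,0,-1,0,0,0]]]'

```text
clock: 3.75
eef_pos: [498.3, 7.0, 137.3]
eef_rot: [1.103, 1.563, -0.435]
wrist_force: [-5.8, -0.8, 13.8]
finger_gap: 48.0
```

jog_arm --moves '[[[0,0,-1,0,0,0],[0,0,-1,0,0,0],[0,0,-1,0,0,0],[0,0,-1,0,0,0],[0,0,-1,0,0,0]]]'

```text
clock: 4.25
eef_pos: [498.3, 7.0, 137.2]
eef_rot: [1.12, 1.561, -0.418]
wrist_force: [-6.0, -0.2, 14.1]
finger_gap: 48.1
```

jog_arm --moves '[[[0,0,-1,0,0,0],[0,0,-1,0,0,0],[0,0,-1,0,0,0],[0,0,-1,0,0,0],[0,0,-1,0,0,0]]]'

```text
clock: 4.75
eef_pos: [498.2, 7.0, 137.3]
eef_rot: [1.134, 1.559, -0.403]
wrist_force: [-7.3, -0.4, 14.4]
finger_gap: 47.6
```

jog_arm --moves '[[[0,0,-1,0,0,0],[0,0,-1,0,0,0],[0,0,-1,0,0,0],[0,0,-1,0,0,0],[0,0,-1,0,0,0]]]'

```text
clock: 5.25
eef_pos: [498.2, 7.0, 137.3]
eef_rot: [1.146, 1.557, -0.391]
wrist_force: [-6.5, -0.6, 14.4]
finger_gap: 48.1
```

jog_arm --moves '[[[0,0,-1,0,0,0],[0,0,-1,0,0,0],[0,0,-1,0,0,0],[0,0,-1,0,0,0],[0,0,-1,0,0,0]]]'

```text
clock: 5.75
eef_pos: [498.2, 7.0, 137.3]
eef_rot: [1.156, 1.555, -0.381]
wrist_force: [-6.6, -1.1, 14.3]
finger_gap: 47.8
```

jog_arm --moves '[[[0,0,-1,0,0,0],[0,0,-1,0,0,0],[0,0,-1,0,0,0],[0,0,-1,0,0,0],[0,0,-1,0,0,0]]]'

```text
clock: 6.25
eef_pos: [498.1, 7.0, 137.3]
eef_rot: [1.162, 1.553, -0.375]
wrist_force: [-6.9, -0.6, 14.2]
finger_gap: 47.9
```

jog_arm --moves '[[[0,0,-1,0,0,0],[0,0,-1,0,0,0],[0,0,-1,0,0,0],[0,0,-1,0,0,0],[0,0,-1,0,0,0]]]'

```text
clock: 6.75
eef_pos: [498.1, 7.1, 137.3]
eef_rot: [1.168, 1.552, -0.369]
wrist_force: [-7.1, -0.3, 14.9]
finger_gap: 48.0
```

```bash
python3 - <<'E'
from h import *
todo(118)
b,_=look('side','side3')
cv2.imwrite('pics/v3.png',cv2.resize(b[120:250,190:375],(740,520)))
E
```

```text
shift [-1.11  0.25] dz -0.34 turns [array([ -1.61,   0.62, 179.95]), array([ 0.4 ,  1.03, -0.05])] gap 48.00753012483669 F [-7.15 -0.29 14.93] t 6.75 j [-0.06  0.27  1.78 -0.01  1.08  1.48]
```

View pics/v3.png

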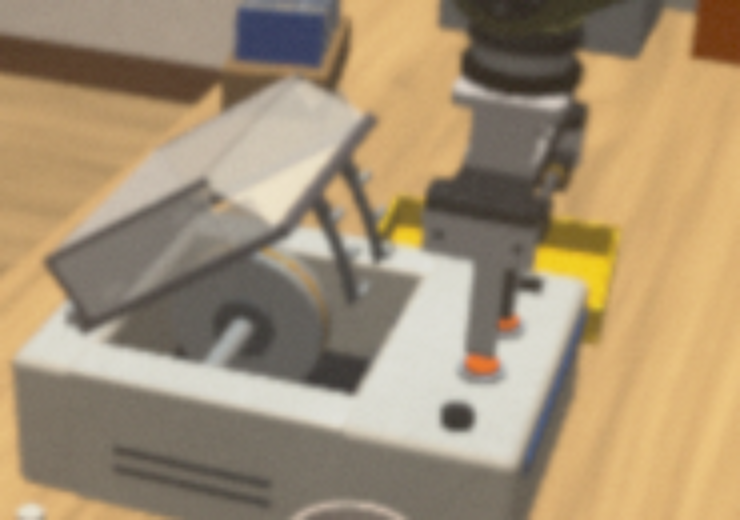

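The hood is now well up: its edge runs from (372,120) to (90,325) in the crop, and both buttons are still held. I'll hold for another 2 s and check that it has stopped moving.

jog_arm --moves '[[[0,0,-1,0,0.2,0],[0,0,-1,0,0,0],[0,0,-1,0,0,0],[0,0,-1,0,0,0],[0,0,-1,0,0,0]]]'

```text
clock: 7.3
eef_pos: [498.1, 7.1, 137.4]
eef_rot: [1.105, 1.553, -0.432]
wrist_force: [-5.4, 0.6, 14.5]
finger_gap: 47.6
```

jog_arm --moves '[[[0,0,-1,0,0,0],[0,0,-1,0,0,0],[0,0,-1,0,0,0],[0,0,-1,0,0,0],[0,0,-1,0,0,0]]]'

```text
clock: 7.8
eef_pos: [498.1, 7.1, 137.4]
eef_rot: [1.114, 1.551, -0.422]
wrist_force: [-7.1, -0.7, 14.5]
finger_gap: 48.1
```

```bash
python3 -c "from h import *;look('side','side4')"
```

jog_arm --moves '[[[0,0,-1,0,0,0],[0,0,-1,0,0,0],[0,0,-1,0,0,0],[0,0,-1,0,0,0],[0,0,-1,0,0,0]]]'

```text
clock: 8.35
eef_pos: [498.1, 7.1, 137.4]
eef_rot: [1.124, 1.549, -0.412]
wrist_force: [-6.7, -0.8, 14.5]
finger_gap: 47.8
```

jog_arm --moves '[[[0,0,-1,0,0,0],[0,0,-1,0,0,0],[0,0,-1,0,0,0],[0,0,-1,0,0,0],[0,0,-1,0,0,0]]]'

```text
clock: 8.85
eef_pos: [498.0, 7.1, 137.4]
eef_rot: [1.135, 1.547, -0.402]
wrist_force: [-6.2, -0.6, 14.2]
finger_gap: 48.3
```

```bash
python3 - <<'E'
from h import *
todo(118)
b,_=look('side','side5')
f=lambda n:cv2.GaussianBlur(cv2.imread(f'pics/{n}.png'),(3,3),0).astype(int)
r=np.s_[135:205,195:290]
for x,y in(('side3','side4'),('side4','side5'),('side3','side5')):
    D=abs(f(x)-f(y)).max(2)[r]; print(x,y,D.mean().round(2),D.max(),(D>25).sum())
cv2.imwrite('pics/v5.png',cv2.resize(b[120:250,190:375],(740,520)))
E
```

```text
shift [-1.04  0.18] dz -0.39 turns [array([ -1.94,   0.83, 179.93]), array([ 0.53,  1.24, -0.06])] gap 48.31495135969153 F [-6.2  -0.6  14.23] t 8.85 j [-0.06  0.27  1.78 -0.01  1.07  1.49]
side3 side4 1.12 4 0
side4 side5 1.12 4 0
side3 side5 1.11 4 0
```

View pics/v5.png

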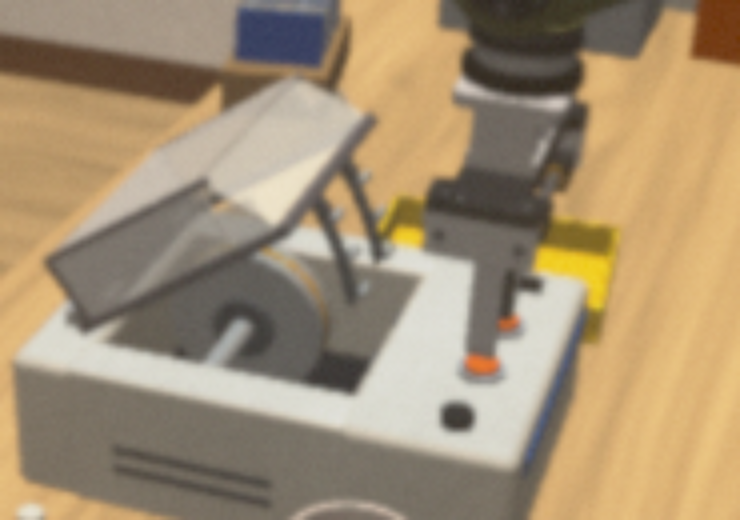

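The image has not changed for 2 s, so the hood has stopped. Before releasing I'll check its opening angle from the height of the rim.

```bash
python3 - <<'E'
from h import *
d=np.load('pics/side5.npy');d0=np.load('pics/side0.npy')
# crop px -> full px; rim along front edge (372,120)->(275,235) and near side lower edge (275,235)->(90,325)
for c in[(366,126),(340,158),(310,195),(280,228),(230,255),(180,280),(130,305),(95,322)]:
    u,v=190+c[0]/4,120+c[1]/4
    w=d[int(v)-1:int(v)+2,int(u)-1:int(u)+2]
    print(c,bydepth('side',(u,v),np.median(w)).round(0))
E
```

```text
(366, 126) [612. -61. 224.]
(340, 158) [612.  -5. 223.]
(310, 195) [610.  57. 224.]
(280, 228) [611. 105. 223.]
(230, 255) [643. 107. 198.]
(180, 280) [677. 108. 174.]
(130, 305) [712. 109. 148.]
(95, 322) [737. 109. 130.]
```

The rim slope gives atan(94/126) ≈ 0.64 rad, so the hood is fully up. I'll release straight up and then back away.

jog_arm --moves '[[[0,0,12,0,0,0],[-2,0,20,0,0,0],[-15,0,25,0,0,0],[-25,0,30,0,0,0],[-30,0,30,0,0,0]]]'

```text
clock: 9.4
eef_pos: [423.9, 7.3, 255.0]
eef_rot: [1.001, 1.554, -0.535]
wrist_force: [-0.1, 0.0, 0.5]
finger_gap: 47.7
```

jog_arm --moves '[[[-30,0,15,0,0,0],[-25,0,0,0,0,0],[-10,0,0,0,0,0],[0,0,0,0,0,0],[0,0,0,0,0,0]]]'

```text
clock: 9.9
eef_pos: [355.2, 7.6, 275.3]
eef_rot: [1.162, 1.546, -0.373]
wrist_force: [-0.5, -0.8, 0.3]
finger_gap: 47.6
```

```bash
python3 - <<'E'
from h import *
todo(118)
a,_=look('top','top6');b,d=look('side','side6')
for s,c in orange(b):
    if 300<c[0]<325 and c[1]>190: print(s,c,d[int(c[1]),int(c[0])],bydepth('side',c,d[int(c[1]),int(c[0])]).round(1))
for n,x in(('top',a),('side',b)):
    D=abs(x.astype(int)-cv2.imread(f'pics/{n}0.png')).max(2)>40
    k,l,s,c=cv2.connectedComponentsWithStats(D.astype(np.uint8));print(n,[q.tolist() for q in s[1:] if q[4]>15])
cv2.imwrite('pics/v6.png',cv2.resize(np.vstack([a,b]),None,fx=.78,fy=.78))
E
```

```text
shift [141.83  -0.35] dz -138.33 turns [array([ -2.11,   0.83, 179.88]), array([ 0.53,  1.34, -0.11])] gap 47.62009960215742 F [-0.5  -0.81  0.34] t 9.9 j [-0.08 -0.21  1.94 -0.01  1.39  1.46]
[312, 196, 7, 6, 31] [315.13 198.06] 1103.6829 [495.8 -12.2 129. ]
[307, 206, 7, 6, 36] [310.   208.64] 1059.5198 [494.8  43.3 127.3]
top [[293, 121, 7, 30, 59], [206, 122, 4, 32, 70], [207, 192, 95, 25, 1559], [293, 206, 4, 10, 22], [199, 328, 116, 56, 5570]]
side [[442, 0, 70, 42, 1934], [374, 30, 132, 207, 13221], [380, 33, 13, 12, 65], [505, 57, 7, 18, 97], [480, 64, 10, 7, 50], [372, 83, 35, 12, 202], [372, 91, 13, 5, 26], [388, 96, 16, 3, 32], [396, 103, 5, 7, 27], [364, 109, 36, 64, 1197], [201, 139, 94, 77, 2903], [493, 172, 19, 27, 260], [210, 201, 9, 6, 33], [240, 207, 7, 6, 22]]
```

View pics/v6.png

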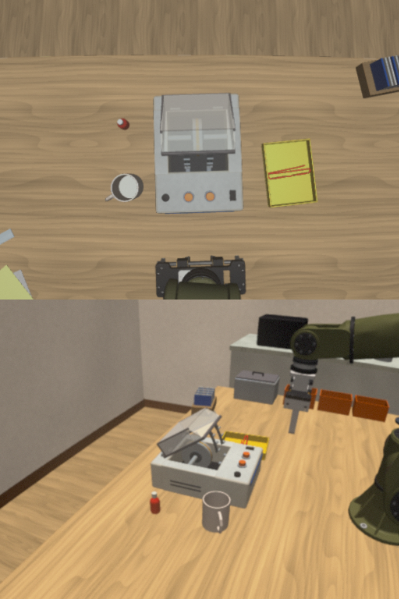

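The hood is up and both buttons are out again, in the same places in the image as at the start. The only changes from the first pictures are the hood and the arm, so nothing on the bench has moved.

```bash
python3 -c "from h import *;print(manip.sign_off())"
```

```text
the job is handed in; nothing more can be done
None
```

The hood is open and I have handed the job in. I set the fingers 48 mm apart, pressed both orange buttons together and held them with about 14 N in total until the hood stopped moving. Then I released straight up and backed the arm away. The clock read 9.9 s when I stopped moving; the limit is 38 s.

- **Hood:** the slope of its rim gives about 0.64 rad (the stop is given as 0.62), and it stayed still for 2 s while both buttons were held.
- **Buttons:** both are out again, back where they were in the first side picture.
- **Bench:** compared with the first pictures, only the hood and the arm have changed. The tray, glasses, mug and bottle have not moved.
- **Contact:** the wrist force is near zero, so the arm is touching nothing.

**Minor issues:**
- While holding, the arm drifted up about 1 mm at one point (force down to 10.6 N), so I pushed slightly harder. By the fingertip height, the buttons were still about 6.6 mm in.
- The two cameras disagreed by 4 mm on the buttons' y position. I used the top view, and both fingertips landed on their buttons.

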